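# Reunite three mixed-up two-piece shoe lasts

## Task

Three two-piece wooden shoe lasts have been mixed up on the cobbler's bench: in front of every fixed heel half stands the front half of another last. Put each front half with its own heel half (large, medium and small, the tongue fitting the notch), standing flat on the board, in line with the heel and closed up to within a centimetre; the cork mat is the free spot for setting one aside. Set the halves down gently rather than dropping them, and leave the glue jar, the thread cone and the hammer where they are.

Things in the scene. Friction and masses are not known exactly. Their poses are not given: they have to be found in the camera images.
- front_large: Loose front half of the large last, pale wood, 350 g: 160 mm long, 88 wide, 90 high at the split; round toe, pointed V-shaped tongue, 16 mm long. Origin: underside, middle of the split face; x to the toe, z up. An upright ridge 34 mm thick (along y), sides flat and vertical, runs along x = 0 to 60 mm at full height; its top 40 mm stand free: grip there across y, at x = 45 mm. Centre of mass x = 49 mm
- front_medium: Loose front half of the medium last, pale wood, 270 g: 140 mm long, 72 wide, 80 high at the split; narrow pointed toe, round-nosed tongue, 13 mm long. Origin: underside, middle of the split face; x to the toe, z up. An upright ridge 30 mm thick (along y), sides flat and vertical, runs along x = 0 to 60 mm at full height; its top 40 mm stand free: grip there across y, at x = 45 mm. Centre of mass x = 41 mm
- front_small: Loose front half of the small last, pale wood, 180 g: 110 mm long, 60 wide, 70 high at the split; blunt toe, tapered tongue with a flat end, 12 mm long. Origin: underside, middle of the split face; x to the toe, z up. An upright ridge 26 mm thick (along y), sides flat and vertical, runs along x = 0 to 60 mm at full height; its top 40 mm stand free: grip there across y, at x = 45 mm. Centre of mass x = 37 mm
- heel_large: Fixed heel half of the large last, 95 mm long, 74 wide, 90 high, with a V-shaped notch, on a board 280 x 100, 12 thick. Origin: board's top face (12 above the bench), middle of the split face; x along the board's 175 mm free part, where front_large belongs; z up. Last whole: origins and axes of both halves coincide. Play 1.5 mm: lower the front 5 mm short of closed
- heel_medium: Fixed heel half of the medium last, 85 mm long, 60 wide, 80 high, with a rounded notch, on a board 280 x 100, 12 thick. Origin: board's top face (12 above the bench), middle of the split face; x along the board's 175 mm free part, where front_medium belongs; z up. Last whole: origins and axes of both halves coincide. Play 1.5 mm: lower the front 5 mm short of closed
- heel_small: Fixed heel half of the small last, 70 mm long, 50 wide, 70 high, with a tapered notch with a flat bottom, on a board 280 x 100, 12 thick. Origin: board's top face (12 above the bench), middle of the split face; x along the board's 175 mm free part, where front_small belongs; z up. Last whole: origins and axes of both halves coincide. Play 1.5 mm: lower the front 5 mm short of closed
- cork_mat: Fixed cork mat 195 x 110 mm, 4 mm thick, empty at the start: the free spot. Origin: on its top face (4 mm above the bench), on the centre line, 20 mm from one end; x along the mat to the other end (175 mm away), z up. A front half put with its origin and axes on the mat's stands well on it
- glue_jar: bystander: loose glue jar with black lid, 72 mm across, 85 mm high, beyond the lasts; origin at the centre of its underside. Not to be moved
- thread_cone: bystander: loose white thread cone, 68 mm across, 100 mm high, beyond the lasts; origin at the centre of its underside. Not to be moved
- hammer: bystander: loose hammer 240 mm long, lying across beyond the lasts, origin under its middle, x along the handle towards the head. Not to be moved
There are look-alikes about, which are no part of the job. Leave any turquoise look-alike of the front_small alone.

How it is judged:
At the end, for the whole second after the job is handed in: Each front half stands released and at rest on its own heel half's board: origin within 12 mm (level distance) of the heel half's origin, within 5 mm of it in height, long axes within 0.15 rad, upright within 0.08 rad (horizontal distance between front_large and heel_large below 0.012 m and z of front_large in the frame of heel_large between -0.005 and 0.005 m and angle between the x axis of front_large and the x axis of heel_large, either way round below 0.15 rad and angle between each of front_large, front_medium, front_small's own z axis and vertical below 0.08 rad and linear speed of each of front_large, front_medium, front_small below 0.02 m/s and angular speed of each of front_large, front_medium, front_small below 0.1 rad/s and contact force between each of front_large, front_medium, front_small and the fingers below 0.1 N and horizontal distance between front_medium and heel_medium below 0.012 m and z of front_medium in the frame of heel_medium between -0.005 and 0.005 m and angle between the x axis of front_medium and the x axis of heel_medium, either way round below 0.15 rad and horizontal distance between front_small and heel_small below 0.012 m and z of front_small in the frame of heel_small between -0.005 and 0.005 m and angle between the x axis of front_small and the x axis of heel_small, either way round below 0.15 rad); the robot touches nothing.
It fails at once if a bystander (jar, cone, hammer) moved by more than 20 mm (distance of any of glue_jar, thread_cone, hammer from where it was at the start of the episode above 0.02 m).
It fails at once if a front half dropped or rammed: more than 60 N against a board, a heel half or the mat (contact force between any of front_large, front_medium, front_small and heel_large above 60 N or contact force between any of front_large, front_medium, front_small and heel_medium above 60 N or contact force between any of front_large, front_medium, front_small and heel_small above 60 N or contact force between any of front_large, front_medium, front_small and cork_mat above 60 N).
It also fails if it takes over 102 s, if anything falls off the work surface, if the arm or the gripper's body presses on something with over 40 N, if the wrist force passes 120 N, or if a joint passes its speed limit or range.

## Robot

A 6-joint arm with a two-finger parallel gripper is mounted at the origin on the work surface. World frame = base frame: x ahead of the robot, y to its left, z up, the work surface at z = 0. Lengths are in m, angles in rad, forces in N, time in s.
With the tool pointing down it reaches from about 0.3 to 0.875 m from the base axis. Payload 6.4 kg.
Tool frame: the origin (TCP) lies midway between the tips of the shut fingers; the grasp point (between the pads) lies 19 mm behind it; y points along the fingers, z is the direction in which the jaws open and shut, and the axes are right-handed (so a half turn about y gives the same grasp; the last joint's range is limited). The gripper opens to 85 mm and grips with 20 to 120 N. Pads are 22 mm wide; open, the fingers measure 114 mm over their backs; the gripper's body (76 mm by 85 mm) begins 54 mm behind the grasp point. The pads swing forward as they close: fully open they stand 13 mm farther back than shut.
Start: joints at [1.095, 0.181, 1.607, -0, 1.354, -0.206], TCP at [0.153, 0.554, 0.231] pointing down, gripper open.
Joint ranges: [-2.99, 2.99], [-0.89, 2.07], [0.3, 2.58], [-1.14, 4.28], [0, 2.63], [-3.12, 3.12]. Speed limits (rad/s): [2.57, 2.57, 3.01, 3.14, 3.14, 3.14].

## Interface

Orientations are given as a rotation vector (axis times angle).
In Python, from station import ctrl, optics gives the robot as it stands.
- The arm moves only by the tool step_arm, never from a script. Its argument "motion" is a list of rows, each a list of 5 numbers: the closure, from 0 (fully open) to 1 (shut), then the shift along the world's x, y, z scaled (see below), then the turn about the world's z scaled (see below). In form: [[jaw, tx, ty, tz, spin], ...]. A call has 1 to 10 rows; each row is the pose to reach, as a shift and turn from the pose commanded when the call began, turning the shorter way round; what a row does not reach only later rows make up. The controller multiplies each number of a shift by 500 mm and each number of a turn by 180 degrees. A row lasts 1/8 s, in which the tool goes at most 62.5 mm and 10.7 degrees, less where a joint would pass 70% of its speed; a pose out of reach is approached as far as the arm can. A call with a number of a shift or a turn outside -1 to 1 is refused whole. A call with a gripper value outside its range is refused whole. The fingers move at their own pace and stop on an object; the grip force is fixed at half the most. Time passes only in rows, so rows that repeat a pose let the fingers close. It gives the time, the measured TCP pose, the force and the opening at its end, in the units of the state.
- ctrl.state(): the state, without advancing time (a new reading comes with each control period).
- optics.read_camera(name): name is "side" or "top"; returns a dict with "pixels" (400x640x3 uint8, blue, green, red), "fx", "fy", "cx", "cy" (pixels), "R" (3x3) and "t" (3): a world point X has camera coordinates R X + t. Camera axes: x right, y down, z forward; pixel columns grow to the right and rows downward; lengths in m; the calibration is good to about 2 mm. A picture is of the moment at which its call begins. There is no depth.
- ctrl.finish_job(): hands the job in, once; it reports no verdict.
The state is a dict: "time_s": time; "joint_positions": joint angles; "dq": joint speeds; "tau": joint torques, N m; "eef_pos": TCP position; "eef_rot": TCP orientation; "force": force on the tool from outside, world axes, zero at the start; "ft_torque": the same for the moment, N m; "grip_width": finger opening in m.
Only numpy, scipy, OpenCV 4.12 (cv2) and the standard library are available. Lean on these libraries where they do the work, as an engineer would, in place of code of your own. Each camera call takes 0.05 s, during which the arm holds its last target. There are 200 camera calls.

## Working session

There is one attempt and no reset: what is moved stays moved. The work goes in short steps, Python scripts to look and compute and a tool call to move; the robot and the scene stay as the last step left them, time stands still between calls to the robot, and variables do not carry over. Pictures are saved under pics/ and viewed, about 12 in all and at most 16, crops included, and the job is handed in when it is done.

Besides the shell and the picture viewer there is one more tool, called after "Emit:" as name(argument=value, ...), one argument or row to a line, values as JSON. step_arm: Moves the arm, as the interface text tells. Its arguments: {"type":"object","properties":{"motion":{"type":"array"}},"required":["motion"]}

```bash
mkdir -p pics; ls
cat > h.py <<'E'
import numpy as np, cv2
from station import ctrl, optics
def snap(n,f=None):
    c=optics.read_camera(n); c['pixels']=np.array(c['pixels'],dtype=np.uint8)
    for k in('R','t'): c[k]=np.array(c[k])
    if f: cv2.imwrite('pics/'+f,c['pixels'])
    return c
def ray(c,u,v,z):
    d=c['R'].T@np.array([(u-c['cx'])/c['fx'],(v-c['cy'])/c['fy'],1]); o=-c['R'].T@c['t']
    return o+d*(z-o[2])/d[2]
def proj(c,X):
    p=c['R']@np.array(X)+c['t']; return np.array([c['fx']*p[0]/p[2]+c['cx'],c['fy']*p[1]/p[2]+c['cy']])
E
python3 - <<'E'
from h import *
for n in('top','side'):
    c=snap(n,n+'1.png'); print(n,c['fx'],c['fy'],c['cx'],c['cy'],c['R'].round(3).tolist(),c['t'].round(3), 'cam',-c['R'].T@c['t'])
print(ctrl.state())
E
```

```text
pics
top 487.51611072640264 487.51611072640264 314.2642505646127 200.40723519144836 [[0.026, -1.0, -0.012], [-0.985, -0.023, -0.171], [0.171, 0.016, -0.985]] [-0.009  0.544  1.342] cam [ 0.30644416 -0.01798066  1.41553277]
side 380.4894304303436 380.4894304303436 318.58525933028346 198.43897130802068 [[0.994, -0.106, 0.007], [-0.08, -0.792, -0.605], [0.07, 0.601, -0.796]] [-0.548  0.053  0.856] cam [ 0.4888724  -0.52981622  0.71777528]
{'time_s': 0.1, 'joint_positions': array([ 1.09470253e+00,  1.81470377e-01,  1.60791228e+00,  3.54851224e-06,
        1.35379078e+00, -2.06298206e-01]), 'dq': array([ 0.00109808, -0.00224483, -0.00117773,  0.00030412, -0.00049593,
       -0.00035702]), 'tau': array([ 3.93111777e-04, -4.45881593e+01, -3.52232802e+01, -3.96141650e-04,
        4.13292000e-03,  3.53242854e-05]), 'eef_pos': array([0.15300628, 0.55375482, 0.23047013]), 'eef_rot': array([-1.56189156,  0.21224378, -0.21140552]), 'force': array([0.90475579, 0.89210064, 0.80097033]), 'ft_torque': array([ 0.01404424,  0.01670572, -0.02566303]), 'grip_width': 0.085418189746952}
```

View pics/top1.png

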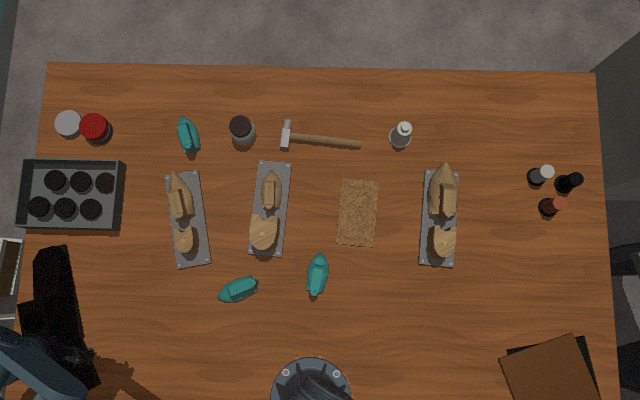

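View pics/side1.png

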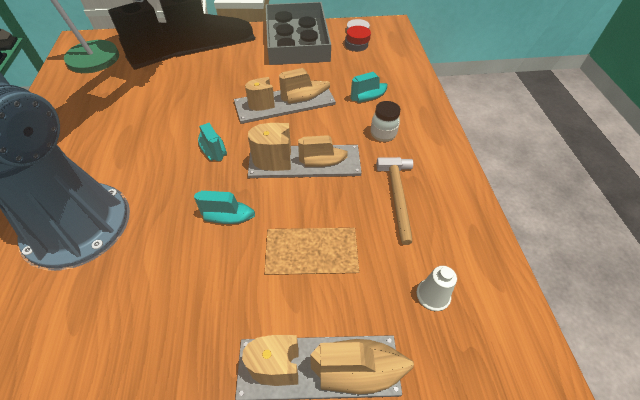

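The top view shows boards at pixels (188,220), (270,208) and (440,218), and the cork mat at (358,212). The pale fronts are at (179,197), (270,190) and (443,190). Three turquoise look-alikes stand at (189,135), (238,290) and (317,274); the jar, hammer and cone are at (243,130), (320,138) and (401,135). Next is a close crop to tell the sizes apart.

Run:
```python
from h import *
c=snap('top');p=c['pixels']
a=cv2.resize(p[155:275,155:300],None,fx=5,fy=5,interpolation=cv2.INTER_CUBIC)[:600]
b=cv2.resize(p[155:275,330:470],None,fx=5,fy=5,interpolation=cv2.INTER_CUBIC)
cv2.imwrite('pics/cropL.png',a);cv2.imwrite('pics/cropR.png',b)
```

```text
(no output)
```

View pics/cropL.png

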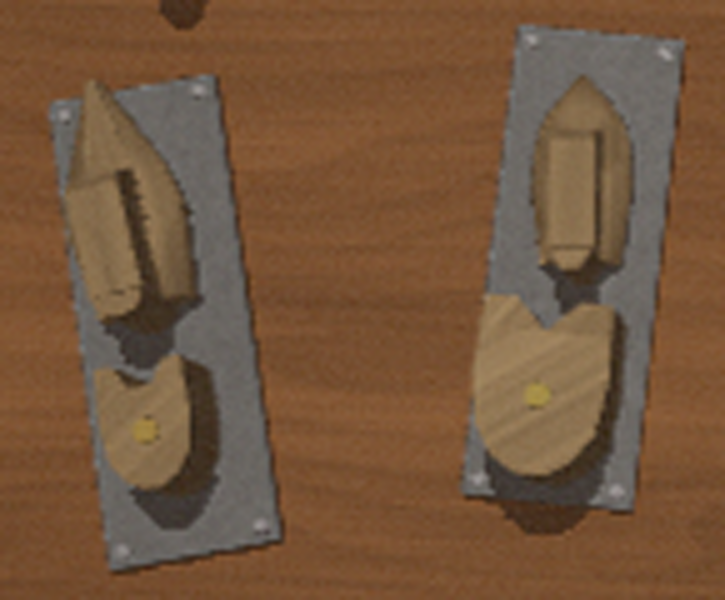

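View pics/cropR.png

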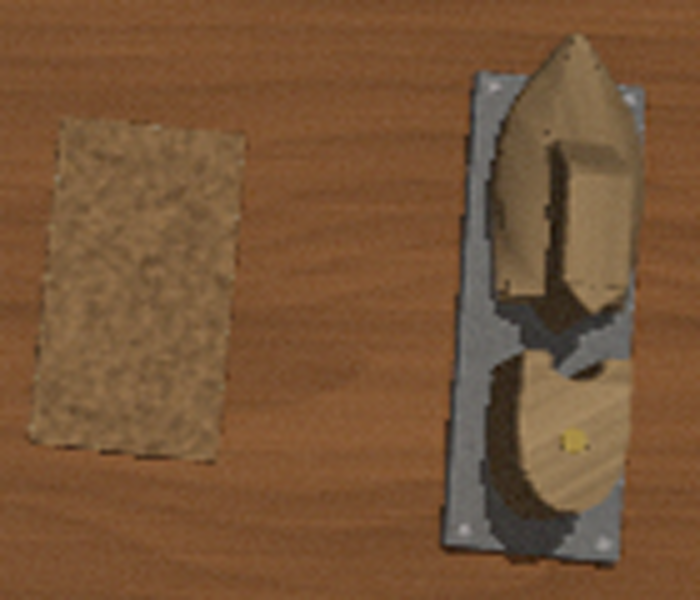

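The crops give the sizes:
- Left board (188,220): small heel with front_medium, which has a pointed toe and rounded tongue.
- Middle board (270,208): large heel with a V notch, carrying front_small with its flat-ended tongue.
- Right board (440,218): medium heel with a rounded notch, carrying front_large with its V tongue.

The turquoise pieces are ruled out. The cycle is: small to mat, large to middle, medium to right, small to left.

```bash
cat > m.py <<'E'
from h import *
from scipy.spatial.transform import Rotation as Ro
c=snap('top');p=c['pixels'];hsv=cv2.cvtColor(p,cv2.COLOR_BGR2HSV)
def rect(mask,z,f):
    q=np.argwhere(mask)[:,::-1]
    P=np.array([ray(c,u,v,z)[:2] for u,v in q],np.float32)
    r=cv2.minAreaRect(P);b=cv2.boxPoints(r)
    e1,e2=b[1]-b[0],b[2]-b[1]; L=e1 if np.hypot(*e1)>np.hypot(*e2) else e2
    L=L/np.hypot(*L); L*=np.sign(L[0]); l=max(r[1]);o=np.array(r[0])+L*(l/2)-L*f
    print('rect size',np.round(r[1],4),'origin',o.round(4),'axis deg',np.degrees(np.arctan2(L[1],L[0])).round(2)); return o,L
def largest(m,x0,x1,y0=155,y1=275):
    k=np.zeros_like(m);k[y0:y1,x0:x1]=m[y0:y1,x0:x1]
    n,l,s,_=cv2.connectedComponentsWithStats(cv2.morphologyEx(k,cv2.MORPH_OPEN,np.ones((2,2),np.uint8)));
    return l==1+np.argmax(s[1:,4])
gray=((hsv[...,1]<60)&(hsv[...,2]>75)).astype(np.uint8)
for n,a,b in(('small',155,220),('large',235,300),('medium',405,470)):
    print(n,end=' ');rect(largest(gray,a,b),.012,.175)
E
python3 - <<'E'
from m import *
ref=np.array([p[212,358]]);print('mat hsv',hsv[200:225:8,350].tolist(),'bench',hsv[265,360],'board',hsv[200,253],hsv[215,430])
lab=cv2.cvtColor(p,cv2.COLOR_BGR2LAB).astype(int)
F={'medium':(155,.092,[(66,190),(117,173),(139,292),(95,318)]),'small':(155,.082,[(549,132),(602,130),(592,249),(549,247)]),'large':(330,.102,[(566,166),(630,171),(629,291),(566,288)])}
for n,(x0,z,q) in F.items():
    w=np.array([ray(c,x0+u/5-.4,155+v/5-.4,z)[:2] for u,v in q])
    print(n,w.round(4).tolist(),'len',[round(float(np.hypot(*(w[i]-w[(i+1)%4]))),4) for i in range(4)])
# mat corners
w=np.array([ray(c,330+u/5-.4,155+v/5-.4,.004)[:2] for u,v in[(60,118),(245,132),(214,462),(31,443)]]);print('mat',w.round(4).tolist())
r=cv2.minAreaRect(w.astype(np.float32));print(r)
R=Ro.from_rotvec(ctrl.state()['eef_rot']).as_matrix();print(R.round(3))
E
```

```text
small rect size [0.2781 0.0985] origin [0.4511 0.3627] axis deg 11.41
large rect size [0.0985 0.2781] origin [0.4884 0.1348] axis deg -4.27
medium rect size [0.0337 0.2779] origin [ 0.4735 -0.3253] axis deg -4.56
mat hsv [[16, 133, 134], [16, 128, 133], [16, 128, 128], [16, 126, 134]] bench [ 14 165 119] board [ 11  98 112] [15 85 60]
medium [[0.5486, 0.41], [0.5589, 0.3824], [0.4925, 0.3653], [0.4775, 0.3885]] len [0.0295, 0.0685, 0.0276, 0.0743]
small [[0.5898, 0.1445], [0.5916, 0.1148], [0.524, 0.1177], [0.5245, 0.1417]] len [0.0297, 0.0677, 0.0239, 0.0653]
large [[0.5777, -0.3479], [0.5757, -0.3827], [0.5093, -0.3806], [0.5101, -0.3465]] len [0.0349, 0.0665, 0.0341, 0.0676]
mat [[0.6201, -0.0744], [0.6141, -0.1838], [0.4189, -0.1665], [0.4273, -0.0607]]
((0.5207441449165344, -0.1214945912361145), (0.10949898511171341, 0.1959516853094101), 85.4720458984375)
[[ 0.964 -0.001  0.267]
 [-0.267 -0.001  0.964]
 [-0.    -1.    -0.001]]
```

Emit:
step_arm(
  motion=[
    [0, 0.832, -0.848, -0.06, 0.086],
    [0, 0.832, -0.848, -0.06, 0.086],
    [0, 0.832, -0.848, -0.06, 0.086],
    [0, 0.832, -0.848, -0.06, 0.086],
    [0, 0.832, -0.848, -0.06, 0.086],
    [0, 0.832, -0.848, -0.06, 0.086],
    [0, 0.832, -0.848, -0.06, 0.086],
    [0, 0.832, -0.848, -0.06, 0.086],
    [0, 0.832, -0.848, -0.06, 0.086],
    [0, 0.832, -0.848, -0.06, 0.086],
  ],
)

```text
time_s: 1.45
eef_pos: [0.5708, 0.1276, 0.2009]
eef_rot: [-1.571, 0.002, -0.001]
force: [-0.4, 0.2, 0.3]
grip_width: 0.0856
```

```bash
cat >> h.py <<'E'
from scipy.spatial.transform import Rotation as Ro
def st():
    s=ctrl.state();R=Ro.from_rotvec(s['eef_rot']).as_matrix()
    print('t',round(s['time_s'],2),'tcp',s['eef_pos'].round(4),'yaw',np.degrees(np.arctan2(R[1,2],R[0,2])-np.pi/2).round(2),'F',s['force'].round(1),'w',round(s['grip_width'],4),'j6',round(s['joint_positions'][5],2))
E
python3 - <<'E'
from h import *
st()
c=snap('side');p=c['pixels']
cv2.imwrite('pics/s2.png',cv2.resize(p[60:260,200:420],None,fx=3,fy=3,interpolation=cv2.INTER_CUBIC))
c=snap('top')
w=np.array([ray(c,330+u/5-.4,155+v/5-.4,.012)[:2] for u,v in[(475,70),(645,86),(617,565),(443,547)]]);print(w.round(4).tolist())
f=(w[0]+w[1])/2;b=(w[2]+w[3])/2;L=f-b;l=np.hypot(*L);L/=l;print('med L',l,np.hypot(*(w[1]-w[0])),'o',f-.175*L,np.degrees(np.arctan2(L[1],L[0])))
E
```

```text
t 1.45 tcp [0.5708 0.1276 0.2009] yaw -0.11 F [-0.4  0.2  0.3] w 0.0856 j6 -1.55
[[0.6528, -0.3181], [0.6454, -0.4177], [0.3654, -0.3949], [0.3731, -0.2963]]
med L 0.2807905654299444 0.09988828938131712 o [ 0.47468166 -0.35398975] -4.568502924078219
```

View pics/s2.png

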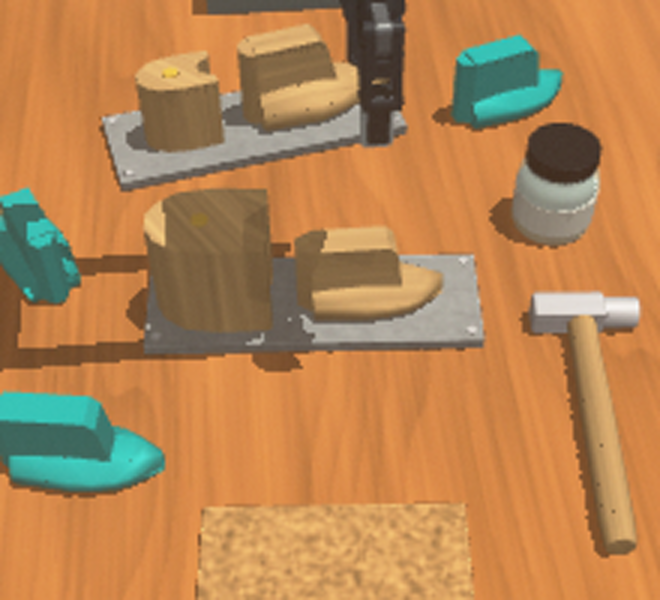

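Emit:
step_arm(
  motion=[
    [0, 0, 0, -0.12, 0],
    [0, 0, 0, -0.22, 0],
    [0, 0, 0, -0.28, 0],
    [0, 0, 0, -0.312, 0],
    [0, 0, 0, -0.312, 0],
    [1, 0, 0, -0.312, 0],
    [1, 0, 0, -0.312, 0],
    [1, 0, 0, -0.312, 0],
    [1, 0, 0, -0.312, 0],
    [1, 0, 0, -0.312, 0],
  ],
)

```text
time_s: 2.8
eef_pos: [0.5699, 0.1302, 0.0462]
eef_rot: [-1.571, -0.001, -0.001]
force: [-1.9, -1.2, 6.3]
grip_width: 0.0258
```

Run:
```python
from h import *
st()
c=snap('side');p=c['pixels']
cv2.imwrite('pics/s3.png',cv2.resize(p[60:260,200:420],None,fx=3,fy=3,interpolation=cv2.INTER_CUBIC))
```

```text
t 2.8 tcp [0.5699 0.1302 0.0462] yaw 0.02 F [-1.9 -1.2  6.3] w 0.0258 j6 -1.55
```

View pics/s3.png

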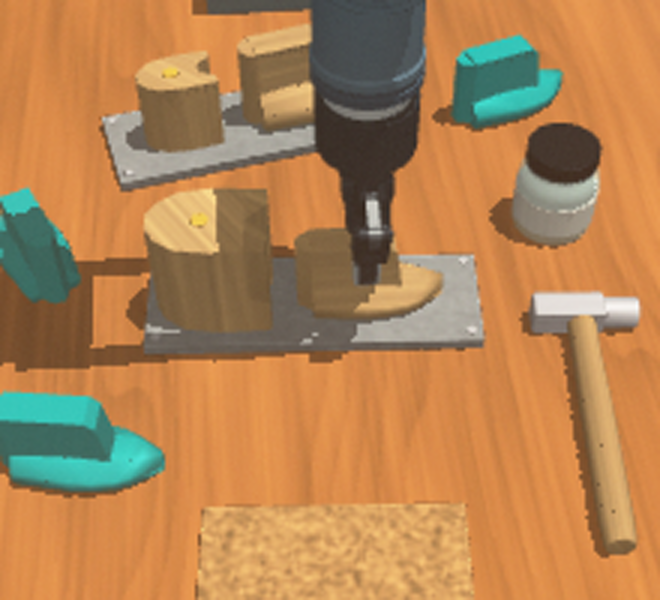

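Emit:
step_arm(
  motion=[
    [1, 0, 0, 0.04, 0],
    [1, 0, 0, 0.14, 0],
    [1, -0.04, -0.12, 0.2, -0.006],
    [1, -0.08, -0.24, 0.2, -0.013],
    [1, -0.12, -0.36, 0.2, -0.02],
    [1, -0.15, -0.46, 0.18, -0.0255],
    [1, -0.162, -0.498, 0.1, -0.0255],
    [1, -0.162, -0.498, 0.04, -0.0255],
    [1, -0.162, -0.498, 0.02, -0.0255],
    [1, -0.162, -0.498, 0.02, -0.0255],
  ],
)

```text
time_s: 4.1
eef_pos: [0.4883, -0.1185, 0.0556]
eef_rot: [-1.57, 0.063, -0.062]
force: [-0.1, 0.1, -2.6]
grip_width: 0.025
```

Run:
```python
from h import *
st()
```

```text
t 4.1 tcp [ 0.4883 -0.1185  0.0556] yaw -4.54 F [-0.1  0.1 -2.6] w 0.025 j6 -1.97
```

Emit:
step_arm(
  motion=[
    [1, 0, 0, -0.015, 0],
    [1, 0, 0, -0.024, 0],
    [1, 0, 0, -0.029, 0],
    [1, 0, 0, -0.032, 0],
    [1, 0, 0, -0.034, 0],
    [1, 0, 0, -0.036, 0],
    [1, 0, 0, -0.036, 0],
  ],
)

```text
time_s: 4.97
eef_pos: [0.4884, -0.1189, 0.0382]
eef_rot: [-1.57, 0.063, -0.062]
force: [-4.2, 1.2, 7.8]
grip_width: 0.0254
```

Emit:
step_arm(
  motion=[
    [0, 0, 0, 0.0, 0],
    [0, 0, 0, 0, 0],
    [0, 0, 0, 0, 0],
    [0, 0, 0, 0.08, 0],
    [0, 0, 0, 0.2, 0],
    [0, 0.02, -0.1, 0.3, 0],
    [0, 0.06, -0.22, 0.32, 0.01],
    [0, 0.1, -0.34, 0.32, 0.017],
    [0, 0.132, -0.46, 0.32, 0.017],
    [0, 0.132, -0.492, 0.32, 0.017],
  ],
)

```text
time_s: 6.22
eef_pos: [0.5543, -0.3683, 0.1967]
eef_rot: [-1.571, 0.022, -0.023]
force: [-0.3, -0.6, -0.6]
grip_width: 0.0855
```

Run:
```python
from h import *
st()
c=snap('side','f4.png');p=c['pixels']
cv2.imwrite('pics/s4.png',cv2.resize(p[200:400,210:440],None,fx=3,fy=3,interpolation=cv2.INTER_CUBIC))
```

```text
t 6.22 tcp [ 0.5543 -0.3683  0.1967] yaw -1.64 F [-0.3 -0.6 -0.6] w 0.0855 j6 -2.31
```

View pics/s4.png

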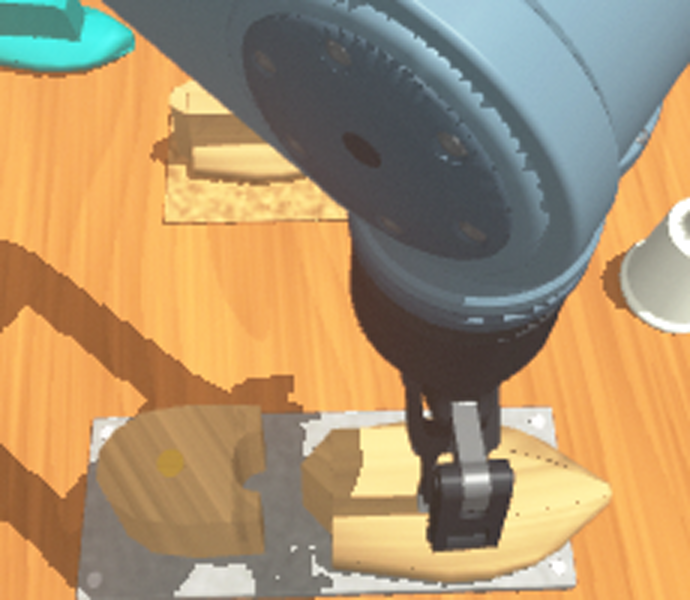

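The small front is standing on the mat, and the fingers straddle the large ridge. Descending to grip it.

Emit:
step_arm(
  motion=[
    [0, 0, 0, -0.1, 0],
    [0, 0, 0, -0.19, 0],
    [0, 0, 0, -0.24, 0],
    [0, 0, 0, -0.26, 0],
    [0, 0, 0, -0.26, 0],
    [1, 0, 0, -0.26, 0],
    [1, 0, 0, -0.26, 0],
    [1, 0, 0, -0.26, 0],
    [1, 0, 0, -0.26, 0],
    [1, 0, 0, -0.26, 0],
  ],
)

```text
time_s: 7.52
eef_pos: [0.5548, -0.3655, 0.0686]
eef_rot: [-1.572, 0.02, -0.022]
force: [-1.6, -0.2, 4.8]
grip_width: 0.0332
```

Emit:
step_arm(
  motion=[
    [1, 0, 0, 0.05, 0],
    [1, 0, 0, 0.15, 0],
    [1, 0, 0.05, 0.26, 0],
    [1, 0, 0.17, 0.26, 0],
    [1, -0.01, 0.29, 0.26, 0],
    [1, -0.01, 0.41, 0.26, 0],
    [1, -0.02, 0.53, 0.26, 0],
    [1, -0.02, 0.65, 0.26, -0.01],
    [1, -0.029, 0.77, 0.26, -0.0155],
    [1, -0.029, 0.88, 0.26, -0.0155],
  ],
)

```text
time_s: 8.78
eef_pos: [0.5381, 0.0775, 0.1962]
eef_rot: [-1.57, 0.061, -0.057]
force: [0.8, 0.2, -4.2]
grip_width: 0.0336
```

Run:
```python
from h import *
st()
```

```text
t 8.78 tcp [0.5381 0.0775 0.1962] yaw -4.29 F [ 0.8  0.2 -4.2] w 0.0336 j6 -1.57
```

Emit:
step_arm(
  motion=[
    [1, 0, 0.08, 0, 0],
    [1, 0, 0.113, 0, 0],
    [1, 0, 0.113, -0.04, 0],
    [1, 0, 0.113, -0.05, 0],
    [1, 0, 0.113, -0.05, 0],
  ],
)

```text
time_s: 9.4
eef_pos: [0.5393, 0.131, 0.1716]
eef_rot: [-1.57, 0.061, -0.058]
force: [-0.4, 0.4, -3.6]
grip_width: 0.0335
```

Run:
```python
from h import *
st()
a=snap('top')['pixels'];b=snap('side')['pixels']
a=cv2.resize(a[160:270,230:320],None,fx=4.4,fy=4.4,interpolation=cv2.INTER_CUBIC)
b=cv2.resize(b[60:197,210:340],None,fx=3.54,fy=3.54,interpolation=cv2.INTER_CUBIC)[:484]
h=min(len(a),len(b));cv2.imwrite('pics/d5.png',np.hstack([a[:h,:395],b[:h,:400]]))
```

```text
t 9.4 tcp [0.5393 0.131  0.1716] yaw -4.36 F [-0.4  0.4 -3.6] w 0.0335 j6 -1.47
```

View pics/d5.png

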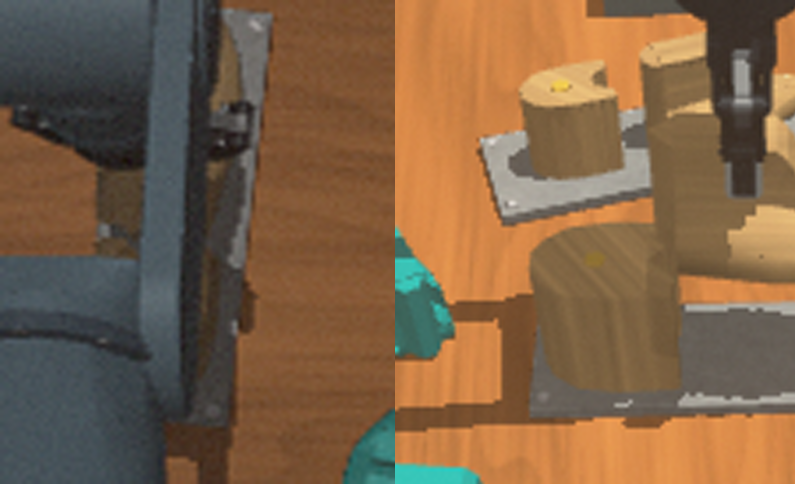

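```bash
cat >> h.py <<'E'
def inframe(P,o,deg):
    a=np.radians(deg);d=np.array(P)[:2]-o;return np.array([d@[np.cos(a),np.sin(a)],d@[-np.sin(a),np.cos(a)]]).round(4)
HL=((.4893,.1347),-4.27);HM=((.4747,-.354),-4.57);HS=((.4520,.3629),11.41);MAT=((.4434,-.1154),-4.57)
E
python3 - <<'E'
from h import *
c=snap('side')
f=lambda u,v,z:inframe(ray(c,210+(u-395)/3.54-.4,60+v/3.54-.4,z),*HL)
print('front bottom near',f(676,270,.115),'heel bottom',f(681,388,.012),'heel top',f(680,250,.102))
E
```

```text
front bottom near [ 0.0065 -0.0252] heel bottom [ 0.0045 -0.0346] heel top [0.008  0.0076]
```

Emit:
step_arm(
  motion=[
    [1, 0.008, 0, -0.01, 0],
    [1, 0.008, 0, -0.02, 0],
    [1, 0.008, 0, -0.026, 0],
    [1, 0.008, 0, -0.032, 0],
    [1, 0.008, 0, -0.038, 0],
    [1, 0.008, 0, -0.044, 0],
    [1, 0.008, 0, -0.044, 0],
  ],
)

```text
time_s: 10.42
eef_pos: [0.5435, 0.1317, 0.15]
eef_rot: [-1.57, 0.059, -0.058]
force: [-0.1, -0.9, -4.1]
grip_width: 0.0334
```

Emit:
step_arm(
  motion=[
    [1, 0, 0, -0.03, 0],
    [1, 0, 0, -0.065, 0],
    [1, 0, 0, -0.1, 0],
    [1, 0, 0, -0.13, 0],
    [1, 0, 0, -0.147, 0],
    [1, 0, 0, -0.153, 0],
    [1, 0, 0, -0.157, 0],
    [1, 0, 0, -0.16, 0],
    [1, 0, 0, -0.163, 0],
    [1, 0, 0, -0.163, 0],
  ],
)

```text
time_s: 11.68
eef_pos: [0.5438, 0.1317, 0.0689]
eef_rot: [-1.57, 0.059, -0.059]
force: [0.0, -0.0, -4.6]
grip_width: 0.034
```

Run:
```python
from h import *
st()
b=snap('side','f6.png')['pixels']
cv2.imwrite('pics/s6.png',cv2.resize(b[90:197,230:380],None,fx=5,fy=5,interpolation=cv2.INTER_CUBIC))
```

```text
t 11.68 tcp [0.5438 0.1317 0.0689] yaw -4.3 F [ 0.  -0.  -4.6] w 0.034 j6 -1.47
```

View pics/s6.png

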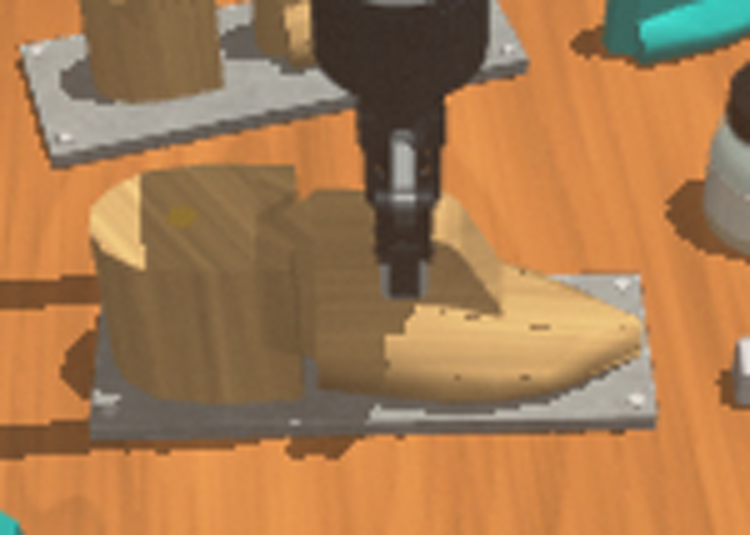

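The tongue is in the V notch with a gap of about 8 mm (pixels 302 to 318, scale 5). I'll close it by 5 mm, settle and release.

Emit:
step_arm(
  motion=[
    [1, -0.004, 0, 0, 0],
    [1, -0.008, 0, 0, 0],
    [1, -0.01, 0.001, 0, 0],
    [1, -0.01, 0.001, -0.002, 0],
    [1, -0.01, 0.001, -0.004, 0],
    [1, -0.01, 0.001, -0.004, 0],
  ],
)

```text
time_s: 12.48
eef_pos: [0.5386, 0.1322, 0.0685]
eef_rot: [-1.57, 0.059, -0.058]
force: [-7.1, -1.8, 11.4]
grip_width: 0.0335
```

Emit:
step_arm(
  motion=[
    [0, 0, 0, 0, 0],
    [0, 0, 0, 0, 0],
    [0, 0, 0, 0, 0],
    [0, 0, 0, 0.05, 0],
    [0, 0, 0, 0.15, 0],
    [0, 0, 0, 0.26, 0],
    [0, 0, 0, 0.26, 0],
  ],
)

```text
time_s: 13.35
eef_pos: [0.5423, 0.1324, 0.2022]
eef_rot: [-1.569, 0.051, -0.067]
force: [-0.3, -0.3, -0.9]
grip_width: 0.0855
```

Run:
```python
from h import *
st();c=snap('top')
q=[ray(c,155+u/5-.4,155+v/5-.4,.092)[:2] for u,v in[(66,190),(117,173),(139,292),(90,301)]]
f=(q[0]+q[1])/2;b=(q[2]+q[3])/2;L=(f-b)/np.hypot(*(f-b));print(b,np.hypot(*(f-b)),np.degrees(np.arctan2(L[1],L[0])),'grasp',b+.045*L, 'heel frame',inframe(b,*HS))
```

```text
t 13.35 tcp [0.5423 0.1324 0.2022] yaw -4.29 F [-0.3 -0.3 -0.9] w 0.0855 j6 -1.47
[0.48966083 0.37864531] 0.06642947804838127 15.320621239697248 grasp [0.53306164 0.39053522] heel frame [0.04  0.008]
```

Emit:
step_arm(
  motion=[
    [0, -0.012, 0.12, 0, 0.04],
    [0, -0.012, 0.24, 0, 0.08],
    [0, -0.012, 0.36, 0, 0.109],
    [0, -0.012, 0.48, 0, 0.109],
    [0, -0.012, 0.517, 0, 0.109],
    [0, -0.012, 0.517, 0, 0.109],
    [0, -0.012, 0.517, 0, 0.109],
  ],
)

```text
time_s: 14.28
eef_pos: [0.5327, 0.389, 0.1958]
eef_rot: [-1.562, -0.208, 0.21]
force: [-1.1, -0.6, -0.1]
grip_width: 0.0855
```

Run:
```python
from h import *
st()
b=snap('side','f7.png')['pixels']
cv2.imwrite('pics/s7.png',cv2.resize(b[40:190,220:380],None,fx=4,fy=4,interpolation=cv2.INTER_CUBIC))
```

```text
t 14.28 tcp [0.5327 0.389  0.1958] yaw 15.26 F [-1.1 -0.6 -0.1] w 0.0855 j6 -1.39
```

View pics/s7.png

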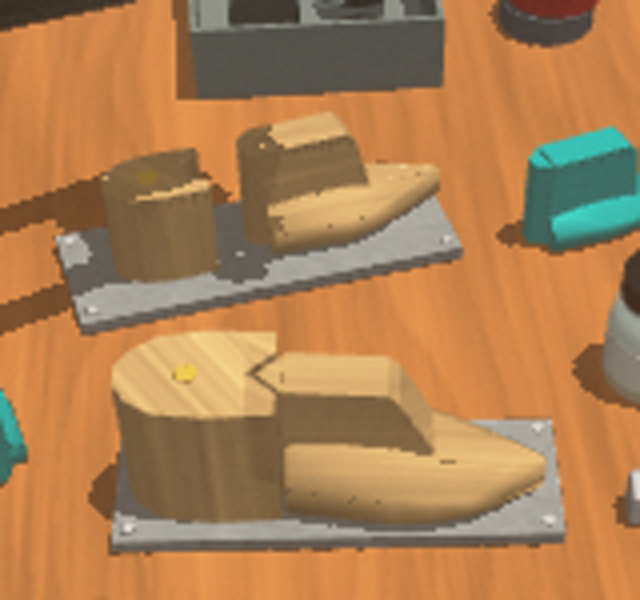

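The large last is together: the V is seated with only a hairline gap at (260,370). Now gripping the medium front.

Emit:
step_arm(
  motion=[
    [0, 0, 0, -0.1, 0],
    [0, 0, 0, -0.19, 0],
    [0, 0, 0, -0.25, 0],
    [0, 0, 0, -0.28, 0],
    [0, 0, 0, -0.28, 0],
    [1, 0, 0, -0.28, 0],
    [1, 0, 0, -0.28, 0],
    [1, 0, 0, -0.28, 0],
    [1, 0, 0, -0.28, 0],
    [1, 0, 0, -0.28, 0],
  ],
)

```text
time_s: 15.58
eef_pos: [0.5333, 0.3911, 0.058]
eef_rot: [-1.56, -0.211, 0.209]
force: [-1.7, -1.3, 5.6]
grip_width: 0.0292
```

Emit:
step_arm(
  motion=[
    [1, 0, 0, 0.05, 0],
    [1, 0, 0, 0.16, 0],
    [1, 0, -0.05, 0.26, 0],
    [1, 0, -0.17, 0.26, -0.03],
    [1, 0, -0.29, 0.26, -0.06],
    [1, 0, -0.41, 0.26, -0.09],
    [1, 0, -0.53, 0.26, -0.11],
    [1, 0, -0.65, 0.26, -0.1105],
    [1, 0, -0.77, 0.26, -0.1105],
    [1, 0, -0.89, 0.26, -0.1105],
  ],
)

```text
time_s: 16.82
eef_pos: [0.532, -0.0559, 0.1862]
eef_rot: [-1.57, 0.063, -0.062]
force: [1.1, 0.2, -2.8]
grip_width: 0.0293
```

Emit:
step_arm(
  motion=[
    [1, 0, -0.12, 0, 0],
    [1, 0, -0.24, 0, 0],
    [1, -0.005, -0.36, 0, 0],
    [1, -0.01, -0.48, 0, 0],
    [1, -0.01, -0.57, 0, 0],
    [1, -0.01, -0.609, -0.02, 0],
    [1, -0.01, -0.609, -0.05, 0],
    [1, -0.01, -0.609, -0.05, 0],
    [1, -0.01, -0.609, -0.05, 0],
  ],
)

```text
time_s: 17.95
eef_pos: [0.528, -0.3571, 0.1615]
eef_rot: [-1.569, 0.062, -0.061]
force: [-0.1, 0.7, -3.6]
grip_width: 0.0297
```

Run:
```python
from h import *
st()
b=snap('side','f8.png')['pixels']
cv2.imwrite('pics/s8.png',cv2.resize(b[240:400,220:420],None,fx=3.7,fy=3.7,interpolation=cv2.INTER_CUBIC))
```

```text
t 17.95 tcp [ 0.528  -0.3571  0.1615] yaw -4.47 F [-0.1  0.7 -3.6] w 0.0297 j6 -2.27
```

View pics/s8.png

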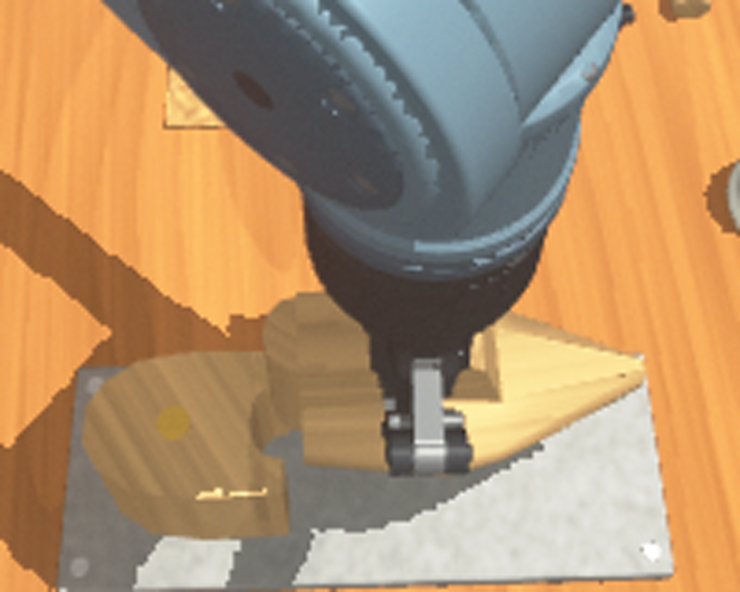

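Run:
```python
from h import *
c=snap('side')
f=lambda u,v,z:inframe(ray(c,220+u/3.7-.4,240+v/3.7-.4,z),*HM)
print('front bottom near',f(304,464,.1155),'heel top near',f(287,459,.092),'heel bottom near',f(288,536,.012), 'notch far',f(252,440,.092),'nail',f(172,423,.092))
```

```text
front bottom near [ 0.0114 -0.0283] heel top near [ 0.0036 -0.0204] heel bottom near [ 0.0011 -0.0342] notch far [-0.0113 -0.0125] nail [-0.0454 -0.0048]
```

Run:
```python
from h import *
c=snap('top')
f=lambda x0,u,v,z,H:inframe(ray(c,x0+u/5-.4,155+v/5-.4,z),*H)
print('nails S,L,M',f(155,145,430,.082,HS),f(155,537,396,.102,HL),f(330,573,440,.092,HM))
print('M heel top corners',f(330,522,352,.092,HM),f(330,632,362,.092,HM),'notch mid',f(330,578,376,.092,HM))
d=snap('side')
g=lambda u,v,z,H:inframe(ray(d,200+u/3-.4,60+v/3-.4,z),*H)
print('side nails S,L',g(171,73,.082,HS),g(199,220,.102,HL))
```

```text
nails S,L,M [-0.0345  0.0034] [-0.0503  0.0038] [-0.0462 -0.0009]
M heel top corners [-0.0012  0.0295] [-0.0005 -0.0302] notch mid [-0.0112 -0.0015]
side nails S,L [-0.0341 -0.0014] [-0.0483 -0.0003]
```

Run:
```python
from h import *
c=snap('top')
f=lambda x0,u,v,z,H:inframe(ray(c,x0+u/5-.4,155+v/5-.4,z),*H)
print('L corners',f(155,485,296,.102,HL),f(155,612,312,.102,HL),'S',f(155,95,370,.082,HS),f(155,186,360,.082,HS))
d=snap('side')
m=cv2.imread('pics/s7.png')
# L heel corners in f7: near bottom
g=lambda u,v,z,H:inframe(ray(d,220+u/4-.4,40+v/4-.4,z),*H)
print('side L far/near top corner',g(276,333,.102,HL),g(276,415,.102,HL),'bot',g(284,515,.012,HL))
g=lambda u,v,z,H:inframe(ray(d,220+u/3.7-.4,240+v/3.7-.4,z),*H)
print('side M board near corners',g(672,573,.012,HM))
g=lambda u,v,z,H:inframe(ray(d,220+u/4-.4,40+v/4-.4,z),*H)
print('side L board near/far front corners',g(564,532,.012,HL),g(552,420,.012,HL),'S front near/far',g(461,246,.012,HS),g(430,187,.012,HS))
```

```text
L corners [0.0012 0.0385] [-0.0007 -0.0314] S [0.0032 0.0264] [-0.0001 -0.0239]
side L far/near top corner [0.004  0.0333] [ 0.0051 -0.0359] bot [ 0.005  -0.0318]
side M board near corners [ 0.1751 -0.0539]
side L board near/far front corners [ 0.1771 -0.0501] [0.1788 0.0467] S front near/far [ 0.177  -0.0495] [0.1772 0.0225]
```

Emit:
step_arm(
  motion=[
    [1, 0, -0.005, -0.01, 0],
    [1, 0, -0.005, -0.02, 0],
    [1, 0, -0.005, -0.03, 0],
    [1, 0, -0.005, -0.038, 0],
    [1, 0, -0.005, -0.046, 0],
    [1, 0, -0.005, -0.054, 0],
    [1, 0, -0.005, -0.06, 0],
    [1, 0, -0.005, -0.06, 0],
  ],
)

```text
time_s: 19.25
eef_pos: [0.5276, -0.3612, 0.1315]
eef_rot: [-1.57, 0.063, -0.062]
force: [0.3, 0.3, -2.4]
grip_width: 0.0292
```

Emit:
step_arm(
  motion=[
    [1, 0, 0, -0.03, 0],
    [1, 0, 0, -0.06, 0],
    [1, 0, 0, -0.09, 0],
    [1, 0, 0, -0.115, 0],
    [1, 0, 0, -0.13, 0],
    [1, 0, 0, -0.137, 0],
    [1, 0, 0, -0.141, 0],
    [1, 0, 0, -0.144, 0],
    [1, 0, 0, -0.146, 0],
    [1, 0, 0, -0.146, 0],
  ],
)

```text
time_s: 20.5
eef_pos: [0.5278, -0.3613, 0.059]
eef_rot: [-1.57, 0.062, -0.063]
force: [0.3, -0.1, -2.9]
grip_width: 0.0293
```

Run:
```python
from h import *
st()
b=snap('side','f9.png')['pixels']
cv2.imwrite('pics/s9.png',cv2.resize(b[300:400,220:370],None,fx=5,fy=5,interpolation=cv2.INTER_CUBIC))
```

```text
t 20.5 tcp [ 0.5278 -0.3613  0.059 ] yaw -4.57 F [ 0.3 -0.1 -2.9] w 0.0293 j6 -2.28
```

View pics/s9.png

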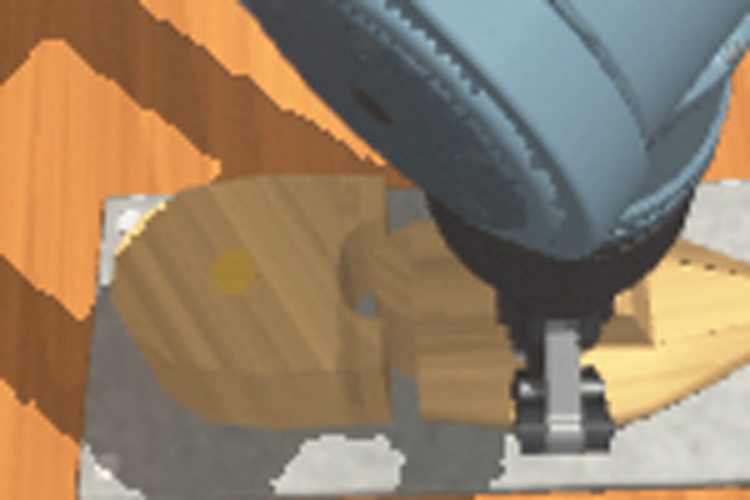

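Gap is about 12 mm (pixels 390 to 420, scale 5) with the tongue facing the notch. I'll close it slowly and watch the force.

Emit:
step_arm(
  motion=[
    [1, -0.003, 0, 0, 0],
    [1, -0.006, 0, 0, 0],
    [1, -0.009, 0.001, 0, 0],
    [1, -0.012, 0.001, 0, 0],
    [1, -0.014, 0.001, 0, 0],
    [1, -0.014, 0.001, 0, 0],
  ],
)

```text
time_s: 21.3
eef_pos: [0.5207, -0.3607, 0.0588]
eef_rot: [-1.57, 0.063, -0.063]
force: [0.3, -0.2, -2.8]
grip_width: 0.0292
```

Emit:
step_arm(
  motion=[
    [1, -0.001, 0, -0.002, 0],
    [1, -0.002, 0, -0.004, 0],
    [1, -0.002, 0, -0.004, 0],
    [0, -0.002, 0, -0.004, 0],
    [0, -0.002, 0, -0.004, 0],
    [0, -0.002, 0, -0.004, 0],
    [0, -0.002, 0, 0.05, 0],
    [0, 0, 0, 0.15, 0],
    [0, 0, 0, 0.26, 0],
    [0, 0, 0, 0.26, 0],
  ],
)

```text
time_s: 22.55
eef_pos: [0.5233, -0.3633, 0.195]
eef_rot: [-1.577, 0.056, -0.069]
force: [-0.0, -0.4, 0.3]
grip_width: 0.0851
```

Run:
```python
from h import *
st()
```

```text
t 22.55 tcp [ 0.5233 -0.3633  0.195 ] yaw -4.57 F [-0.  -0.4  0.3] w 0.0851 j6 -2.28
```

Emit:
step_arm(
  motion=[
    [0, -0.01, 0.1, 0, 0],
    [0, -0.03, 0.22, 0, 0],
    [0, -0.05, 0.34, 0, 0],
    [0, -0.064, 0.44, 0, 0],
    [0, -0.064, 0.484, 0, 0],
    [0, -0.064, 0.484, 0, 0],
    [0, -0.064, 0.484, 0, 0],
  ],
)

```text
time_s: 23.42
eef_pos: [0.4887, -0.1194, 0.1884]
eef_rot: [-1.57, 0.063, -0.062]
force: [-0.0, -0.0, -0.1]
grip_width: 0.0851
```

Run:
```python
from h import *
st()
b=snap('side','f10.png')['pixels']
cv2.imwrite('pics/s10.png',cv2.resize(b[200:400,220:440],None,fx=3,fy=3,interpolation=cv2.INTER_CUBIC))
```

```text
t 23.43 tcp [ 0.4887 -0.1194  0.1884] yaw -4.57 F [-0.  -0.  -0.1] w 0.0851 j6 -1.97
```

View pics/s10.png

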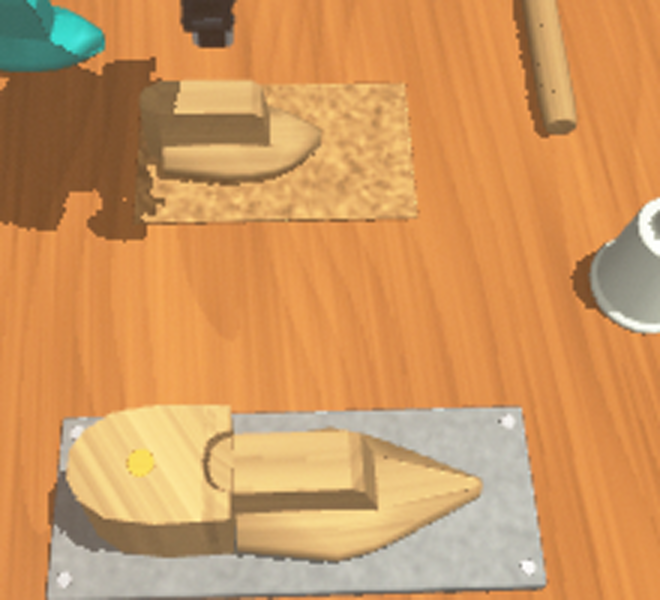

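The medium last is closed with an even thin gap around the tongue at (215,460), and the small front stands on the mat. Gripping the small one.

Emit:
step_arm(
  motion=[
    [0, 0, 0, -0.1, 0],
    [0, 0, 0, -0.2, 0],
    [0, 0, 0, -0.27, 0],
    [0, 0, 0, -0.3, 0],
    [0, 0, 0, -0.3, 0],
    [1, 0, 0, -0.3, 0],
    [1, 0, 0, -0.3, 0],
    [1, 0, 0, -0.3, 0],
    [1, 0, 0, -0.3, 0],
    [1, 0, 0, -0.3, 0],
  ],
)

```text
time_s: 24.72
eef_pos: [0.4895, -0.1192, 0.0398]
eef_rot: [-1.571, 0.061, -0.064]
force: [-1.6, -1.0, 6.2]
grip_width: 0.0251
```

Emit:
step_arm(
  motion=[
    [1, 0, 0, 0.05, 0],
    [1, 0, 0, 0.16, 0],
    [1, 0, 0.05, 0.26, 0],
    [1, 0, 0.16, 0.28, 0],
    [1, 0, 0.28, 0.28, 0],
    [1, 0.01, 0.4, 0.28, 0.02],
    [1, 0.02, 0.52, 0.28, 0.04],
    [1, 0.03, 0.64, 0.28, 0.06],
    [1, 0.032, 0.76, 0.28, 0.08],
    [1, 0.032, 0.88, 0.28, 0.0888],
  ],
)

```text
time_s: 25.98
eef_pos: [0.5041, 0.3231, 0.1783]
eef_rot: [-1.565, -0.157, 0.158]
force: [1.2, 0.1, -1.0]
grip_width: 0.0251
```

Emit:
step_arm(
  motion=[
    [1, 0, 0.09, 0, 0],
    [1, 0, 0.103, 0, 0],
    [1, 0, 0.103, -0.03, 0],
    [1, 0, 0.103, -0.07, 0],
    [1, 0, 0.103, -0.09, 0],
    [1, 0, 0.103, -0.09, 0],
  ],
)

```text
time_s: 26.72
eef_pos: [0.5041, 0.3714, 0.132]
eef_rot: [-1.566, -0.153, 0.158]
force: [0.2, 0.4, -0.6]
grip_width: 0.0251
```

Run:
```python
from h import *
st()
b=snap('side','f11.png')['pixels']
cv2.imwrite('pics/s11.png',cv2.resize(b[40:150,220:360],None,fx=5,fy=5,interpolation=cv2.INTER_CUBIC))
```

```text
t 26.73 tcp [0.5041 0.3714 0.132 ] yaw 11.34 F [ 0.2  0.4 -0.6] w 0.0251 j6 -1.32
```

View pics/s11.png

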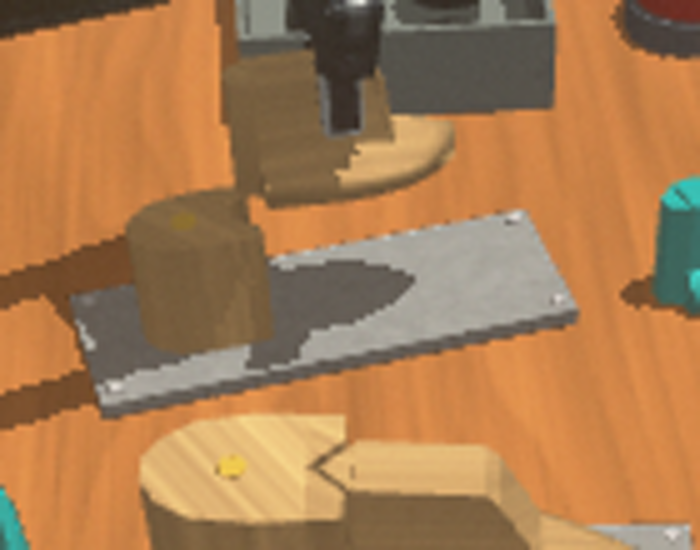

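Run:
```python
from h import *
c=snap('side')
f=lambda u,v,z:inframe(ray(c,220+u/5-.4,40+v/5-.4,z),*HS)
print('front near bottom',f(265,204,.0962),'heel bottom near',f(271,340,.012),'heel top near',f(262,228,.082),'board front',f(577,312,.012),f(524,213,.012), 'tcp',inframe(ctrl.state()['eef_pos'],*HS))
```

```text
front near bottom [ 0.0076 -0.0184] heel bottom near [ 0.0016 -0.0261] heel top near [ 0.0045 -0.019 ] board front [ 0.1761 -0.0535] [0.1757 0.0443] tcp [ 0.054  -0.0013]
```

Emit:
step_arm(
  motion=[
    [1, 0.008, 0, -0.01, 0],
    [1, 0.008, 0, -0.02, 0],
    [1, 0.008, 0, -0.028, 0],
    [1, 0.008, 0, -0.036, 0],
    [1, 0.008, 0, -0.044, 0],
    [1, 0.008, 0, -0.05, 0],
    [1, 0.008, 0, -0.05, 0],
  ],
)

```text
time_s: 27.7
eef_pos: [0.5085, 0.3726, 0.1084]
eef_rot: [-1.565, -0.156, 0.157]
force: [-0.0, 0.4, -1.4]
grip_width: 0.0252
```

Emit:
step_arm(
  motion=[
    [1, 0, 0, -0.03, 0],
    [1, 0, 0, -0.06, 0],
    [1, 0, 0, -0.085, 0],
    [1, 0, 0, -0.103, 0],
    [1, 0, 0, -0.111, 0],
    [1, 0, 0, -0.115, 0],
    [1, 0, 0, -0.118, 0],
    [1, 0, 0, -0.118, 0],
  ],
)

```text
time_s: 28.7
eef_pos: [0.5089, 0.3728, 0.0501]
eef_rot: [-1.565, -0.157, 0.156]
force: [-1.0, 0.5, -0.6]
grip_width: 0.0252
```

Run:
```python
from h import *
st()
b=snap('side','f12.png')['pixels']
cv2.imwrite('pics/s12.png',cv2.resize(b[65:140,230:340],None,fx=6,fy=6,interpolation=cv2.INTER_CUBIC))
```

```text
t 28.7 tcp [0.5089 0.3728 0.0501] yaw 11.42 F [-1.   0.5 -0.6] w 0.0252 j6 -1.33
```

View pics/s12.png

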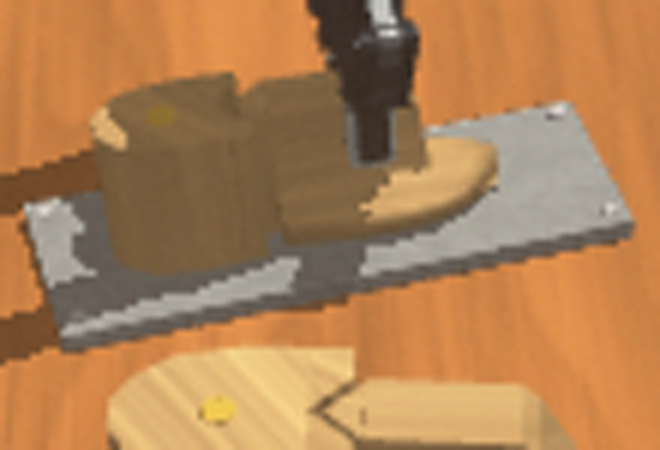

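Gap is about 6 mm (pixels 270 to 283, scale 6). I'll close 4 mm, set it down and release.

Emit:
step_arm(
  motion=[
    [1, -0.003, 0, 0, 0],
    [1, -0.006, -0.001, 0, 0],
    [1, -0.008, -0.0015, 0, 0],
    [1, -0.008, -0.0015, -0.002, 0],
    [1, -0.008, -0.0015, -0.004, 0],
    [1, -0.008, -0.0015, -0.006, 0],
    [1, -0.008, -0.0015, -0.006, 0],
  ],
)

```text
time_s: 29.62
eef_pos: [0.5048, 0.372, 0.0478]
eef_rot: [-1.565, -0.157, 0.157]
force: [-2.9, -2.3, 6.1]
grip_width: 0.025
```

Contact with the board is about 6–8 N. Releasing, rising and backing away.

Emit:
step_arm(
  motion=[
    [0, 0, 0, 0, 0],
    [0, 0, 0, 0, 0],
    [0, 0, 0, 0, 0],
    [0, 0, 0, 0.05, 0],
    [0, 0, 0, 0.15, 0],
    [0, 0, 0, 0.27, 0],
    [0, -0.12, 0.08, 0.32, 0],
    [0, -0.24, 0.16, 0.32, 0],
    [0, -0.36, 0.24, 0.32, 0],
    [0, -0.36, 0.24, 0.32, 0],
  ],
)

```text
time_s: 30.88
eef_pos: [0.322, 0.4934, 0.2071]
eef_rot: [-1.564, -0.158, 0.158]
force: [0.2, -0.5, 0.3]
grip_width: 0.0854
```

Run:
```python
from h import *
st()
b=snap('side','f13.png')['pixels'];a=snap('top','t13.png')['pixels']
x=cv2.resize(b[50:195,225:365],None,fx=2.8,fy=2.8,interpolation=cv2.INTER_CUBIC)
y=cv2.resize(a[115:275,150:330],None,fx=2.2,fy=2.2,interpolation=cv2.INTER_CUBIC)
h=max(len(x),len(y));pad=lambda i:np.vstack([i,np.zeros((h-len(i),i.shape[1],3),np.uint8)])
cv2.imwrite('pics/s13.png',np.hstack([pad(x),pad(y)]))
d=cv2.absdiff(a,cv2.imread('pics/top1.png')).max(2)
for n,(u,v) in dict(jar=(243,130),hammer=(320,138),cone=(401,135)).items():print(n,'mean diff',d[v-14:v+14,u-(45 if n=='hammer' else 14):u+(45 if n=='hammer' else 14)].mean())
```

```text
t 30.88 tcp [0.322  0.4934 0.2071] yaw 11.55 F [ 0.2 -0.5  0.3] w 0.0854 j6 -0.98
jar mean diff 5.042091836734694
hammer mean diff 4.468253968253968
cone mean diff 3.8941326530612246
```

View pics/s13.png

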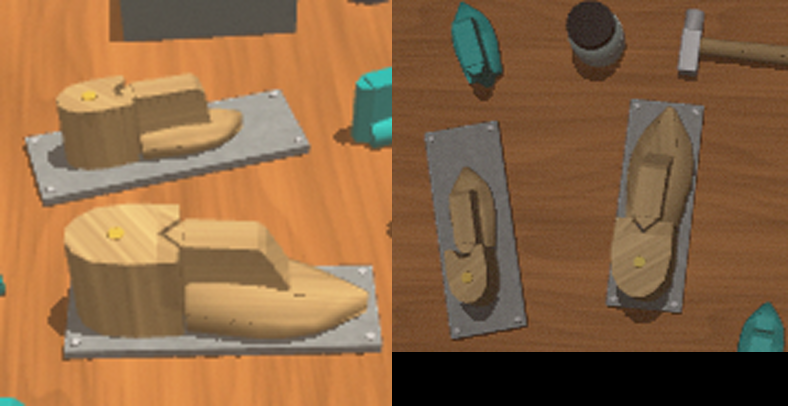

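```bash
python3 -c "
from station import ctrl
print(ctrl.finish_job())"
```

```text
the job is handed in; nothing more can be done
None
```

All three lasts are back together and the job is handed in, at about 31 s of the 102 s allowed. The hand-in reports no verdict.

**What I did:** The halves were in a three-way swap. I set front_small on the cork mat, moved front_large to the large heel and front_medium to the medium heel, then brought front_small to its own heel. Each front was lowered about 8 to 10 mm short of its heel, closed up slowly, and released once the wrist force showed light contact. I took no force reading at the medium front's set-down. The highest wrist force I read at any set-down was about 11 N.

**Last checks:**
- **Fit:** the final pictures show the large and small fronts upright, in line and nearly closed, with the tongues in the notches. I last saw the medium one just after placing it, also nearly closed. I judged the gaps from the pictures, roughly 2 to 5 mm, and did not measure them again at the end.
- **Bystanders:** the top camera shows no change at the jar, cone or hammer since the start.
- **Arm:** the gripper is open and clear of everything.

**Disagreements:** The two cameras differed by up to about 4 mm sideways on the medium and small boards. I allowed for part of that before lowering and met no sideways contact. I did not settle which camera was right.

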